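# Fish the serving tongs out of the hooded pastry case

## Robot

A 7-joint arm with a two-finger parallel gripper is mounted at the origin on a cart in front of the work surface, level with it; the furniture and walls round the work are solid. World frame = base frame: x ahead of the robot, y to its left, z up, the work surface at z = 0. Lengths are in m, angles in rad, forces in N, time in s.
With the tool pointing down it reaches from about 0.425 to 1.025 m from the base axis. Payload 9.4 kg.
Tool frame: the origin (TCP) lies at the very end of the fingers, on their centre line; the grasp point (between the pads) lies 19 mm behind it; z points along the fingers, y is the direction in which the jaws open and shut (so a half turn about z gives the same grasp; the last joint's range is limited). The gripper opens to 93 mm and grips with 3 to 60 N. Pads are 15 mm wide; open, the fingers measure 128 mm over their backs; the gripper's body (75 mm by 188 mm) begins 65 mm behind the grasp point.
Start: joints at [1.167, 0.599, -0.003, 1.599, 0.002, 0.943, -0.08], TCP at [0.233, -0.687, 0.219] pointing down, gripper open.
Joint ranges: [-2.57, 2.57], [-0.35, 1.97], [-1.29, 1.29], [0.11, 2.56], [-1.05, 4.19], [0.11, 1.86], [-2.63, 2.63]. Speed limits (rad/s): [2.22, 2.22, 3.01, 3.01, 3.14, 3.14, 3.14].

## Interface

Orientations are given as [roll, pitch, yaw] about the fixed x, y, z axes, in that order (R = Rz(yaw) Ry(pitch) Rx(roll)).
In Python, from plant import arm gives the robot as it stands.
- The arm moves only by the shell command python3 -m inch 'ROWS' [FORCE]. ROWS is JSON, a list of rows, each an object of numbers: "x", "y", "z": the shift along the world's x, y, z in m; "ax", "ay", "az": the turn, a rotation vector about the world's x, y, z in rad; "jaw": the opening in per cent of the stroke, from 0 (shut) to 100 (fully open). In form: [{"x": .., "y": .., "z": .., "ax": .., "ay": .., "az": .., "jaw": ..}, ...]. A call has 1 to 12 rows; each row is the pose to reach, as a shift and turn from the pose commanded when the call began; what a row does not reach only later rows make up. A row lasts 1/8 s, in which the tool goes at most 62.5 mm and 10.7 degrees, less where a joint would pass 70% of its speed; a pose out of reach is approached as far as the arm can. A call with a gripper value outside its range is refused whole. The fingers move at their own pace and stop on an object; FORCE is the grip in N (left out, the last holds). Time passes only in rows, so rows that repeat a pose let the fingers close. It gives the time, the measured TCP pose, the force and the opening at its end, in the units of the state.
- arm.read_state(): the state, without advancing time (a new reading comes with each control period).
- arm.capture(name): name is "side" or "top" or "wrist"; returns (picture, depth): 384x512x3 uint8, blue, green, red; 384x512 float32, m along the optical axis (not along the pixel's ray), 0 where there is no reading.
- arm.get_calibration(name): a dict with "fov_y" (degrees; the focal length in pixels is half the picture's height over the tangent of half this angle, whatever the lens; pixels are square), "cx", "cy" (the principal point, pixels), "position" and "orientation" of the camera in the world; the wrist camera has in their place "tool_from_camera" (4x4, takes a point from camera to tool coordinates, whose origin is the TCP and whose axes are the flange's). Camera axes: x right, y down, z forward; pixel columns grow to the right and rows downward; lengths in m; the calibration is good to about 2 mm. A picture is of the moment at which its call begins: read the wrist's pose just before it. get_calibration takes no time and is no camera call.
- arm.sign_off(): hands the job in, once; it reports no verdict.
The state is a dict: "clock": time; "q": joint angles; "qd": joint speeds; "effort": joint torques, N m; "eef_pos": TCP position; "ee_rot": TCP orientation; "ft_force": force on the tool from outside, world axes, zero at the start; "wrist_torque": the same for the moment, N m; "finger_gap": finger opening in m.
Only numpy, scipy, OpenCV 4.12 (cv2) and the standard library are available. Lean on these libraries where they do the work, as an engineer would, in place of code of your own. Each camera call takes 0.05 s, during which the arm holds its last target.

## Task

The long metal serving tongs were left lying in the clear pastry case, their tips under the fixed hood, and the opening beside the hood is shorter than the tongs. Lift the ring end first so that the tongs tilt, draw them out slantwise without forcing them against the case and without disturbing the salt shaker or the price holder around it, then hold them level about 10 cm above the top of the hood, over the case. The program finishes while the gripper is still holding the tongs motionless in the air; do not put them down.

Things in the scene. Friction and masses are not known exactly. Their poses are not given: they have to be found in the camera images.
- pastry_case: Fixed clear case on a pale wooden tray, 118 (x) x 318 (y) x 82 (z) mm, on a white riser 8 to 34 mm high. Origin: centre of the tray's underside, z up, long y axis turned -16 to +4 degrees from world y. Tray floor 6 mm above the origin; walls 4 mm. From y -159 to -10 a fixed flat hood covers it (underside 78, top 82 mm up); from -10 to +159 it is open, wall rims 50 mm up. No wall in between.
- hood_edge (a point): Point on the pastry case, axes as the case: middle of the hood's lower edge at the opening (case frame x 0, y -10, z 78 mm). The opening from this edge to the end wall is 165 mm long and 110 mm wide. Aluminium strips mark the rims and the hood's edge.
- tongs_mid (a point): Centre of the loose metal tongs, half-way up: 257 long, 28 mm high, about 0.11 kg, rigid. They start flat on the tray floor; own x runs along them to the tips (case -y, under the hood), z up. Their two arms spread in a slim V: about 25 mm over both at the best grasp, 50 mm from the centre towards the ring (clear of hood and end wall), up to 50 mm near the tips. Grip across both arms (own y), 60 N.
- tongs_tip (a point): Point on the tongs at the tip end: 128 mm along +x from tongs_mid, half-way up (14 mm above the underside).
- tongs_ring (a point): Point on the tongs at the ring end: 128 mm along -x from tongs_mid, half-way up. At the start it lies in the open part, 8 to 30 mm from the end wall.
- salt_shaker_mid (a point): Loose salt shaker, diameter 44, 90 mm high, near the hooded end's front corner; point half-way up. Bystander.
- price_block_1_mid (a point): Loose black price card in a wooden block, 22 x 62 x 58 mm, in front of the case; point in the middle of the block, 9 mm up. Bystander.
- serving_tongs: The same tongs; origin on their underside, 14 mm below tongs_mid; same axes.
Not all that is in view belongs to the job. There is more than one size of the part that bears price_block_1_mid; the job needs the larger.

How it is judged:
By the outcome, as a careful person would: the job done as asked, in the order asked, and still so for the second after the job is handed in, while the arm keeps its last pose, push and grip.
It also fails if it takes over 35 s, if anything falls off the work surface, if the arm or the gripper's body presses on something with over 40 N, if the wrist force passes 120 N, or if a joint passes its speed limit or range.

## Working session

There is one attempt and no reset: what is moved stays moved. The work goes in short steps, Python scripts to look and compute and a shell command to move; the robot and the scene stay as the last step left them, time stands still between calls to the robot, and variables do not carry over. Pictures are saved under pics/ and viewed, and the job is handed in when it is done.

```bash
ls; mkdir -p pics; cat > h.py <<'E'
import numpy as np,cv2
from plant import arm
from scipy.spatial.transform import Rotation as R
def K(c):
    f=192/np.tan(np.radians(c['fov_y'])/2); return f,c['cx'],c['cy']
E
python3 - <<'E'
from h import *
print(arm.read_state())
for n in ("side","top","wrist"):
    c=arm.get_calibration(n);print(n,c)
for n in ("side","top"):
    p,d=arm.capture(n);cv2.imwrite(f'pics/{n}0.png',p);np.save(f'pics/{n}0.npy',d)
E
```

```text
pics
{'clock': 0.0, 'q': array([ 1.16729771,  0.60014218, -0.00258088,  1.60011124,  0.00178807,
        0.94290262, -0.0797997 ]), 'qd': array([-2.07693742e-03, -4.08747152e-04,  1.15617157e-05, -1.36304406e-03,
        1.82597938e-03, -6.20843146e-04,  2.91770891e-04]), 'effort': array([ 7.93300969e-04, -7.65064287e+01,  1.49768461e+00, -2.52348340e+01,
       -5.24664810e-02,  1.70309446e-02,  1.05947038e-04]), 'eef_pos': array([ 0.23258767, -0.68616798,  0.21775376]), 'ee_rot': array([-3.14003560e+00,  1.12286564e-04,  3.26881543e-01]), 'ft_force': array([-0.09217558, -0.38105689,  0.06365121]), 'wrist_torque': array([ 0.02483592, -0.01474609, -0.00484613]), 'finger_gap': 0.09287929763461404}
side {'fov_y': 48.8525529309902, 'cx': 249.40293967725287, 'cy': 187.95062273476404, 'position': array([-0.36804816,  0.71214883,  0.75441339]), 'orientation': array([-2.1352766 , -0.01223715, -2.06477911])}
top {'fov_y': 50.219507909590234, 'cx': 251.77872296351515, 'cy': 195.98676064258677, 'position': array([0.28521899, 0.21913473, 1.29767965]), 'orientation': array([-2.94881176,  0.01995458, -1.5905947 ])}
wrist {'fov_y': 61.44507274502346, 'cx': 251.93268529776503, 'cy': 183.13424545664188, 'tool_from_camera': array([[-1.56419388e-04, -9.55189020e-01, -2.95996472e-01,
         8.21849993e-02],
       [ 9.99999986e-01, -1.64469809e-04,  2.29857233e-06,
        -1.06100129e-03],
       [-5.08780542e-05, -2.95996468e-01,  9.55189033e-01,
        -1.66713681e-01],
       [ 0.00000000e+00,  0.00000000e+00,  0.00000000e+00,
         1.00000000e+00]])}
```

View pics/top0.png

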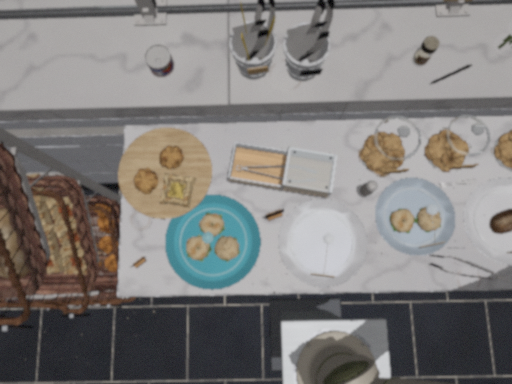

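View pics/side0.png

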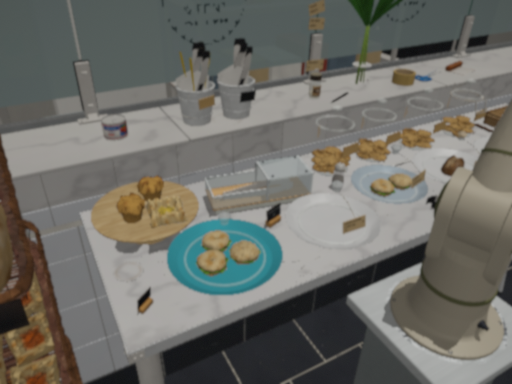

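```bash
python3 - <<'E'
from h import *
p=cv2.imread('pics/top0.png');s=cv2.imread('pics/side0.png')
a=cv2.resize(p[135:230,220:390],None,fx=4.7,fy=4.7,interpolation=cv2.INTER_CUBIC)
b=cv2.resize(s[140:240,195:355],None,fx=5,fy=5,interpolation=cv2.INTER_CUBIC)
cv2.imwrite('pics/tc.png',a);cv2.imwrite('pics/sc.png',b)
E
```

```text
(no output)
```

View pics/tc.png

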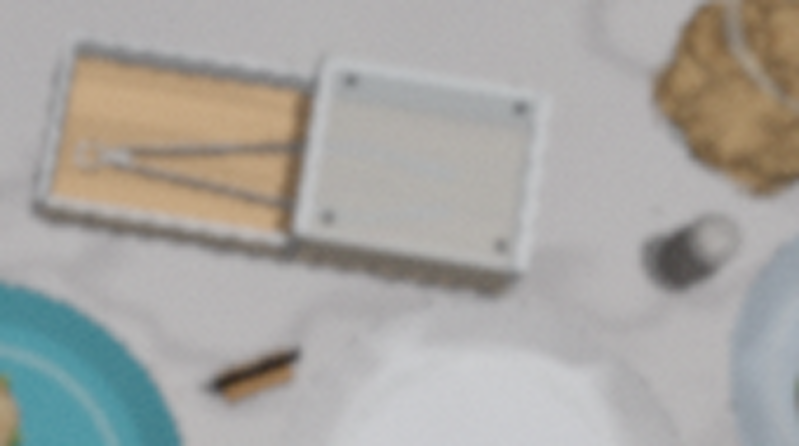

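View pics/sc.png

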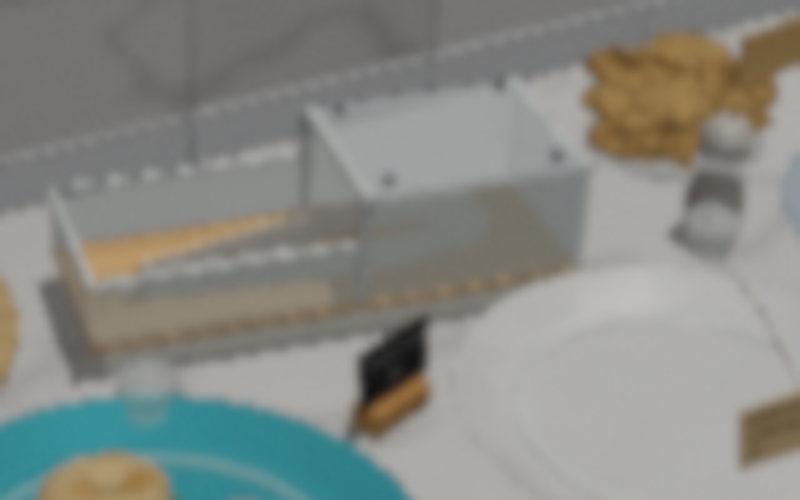

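```bash
cat >> h.py <<'E'
def ray(n,u,v):
    c=arm.get_calibration(n);f,cx,cy=K(c)
    M=R.from_euler('xyz',c['orientation']).as_matrix()
    return np.array(c['position']),M@np.array([(u-cx)/f,(v-cy)/f,1.])
def atz(n,u,v,z):
    o,d=ray(n,u,v);return o+d*(z-o[2])/d[2]
def atd(n,u,v,dep):
    o,d=ray(n,u,v);return o+d*dep
E
python3 - <<'E'
from h import *
d=np.load('pics/top0.npy')
def q(n,u,v):
    u=u/4.7+220-.4;v=v/4.7+135-.4
    w=d[int(round(v))-1:int(round(v))+2,int(round(u))-1:int(round(u))+2]
    print(n,u.round(1) if hasattr(u,'round') else u,round(v,1),atd('top',u,v,np.median(w[w>0]) if (w>0).any() else 0).round(3))
for n,u,v in [('table',600,50),('table',150,290),('floor',180,100),('floor2',200,205),('hoodmid',425,170),('hoodA',330,65),('hoodB',545,98),('hoodC',520,268),('hoodD',297,238),('rimend',60,120),('rimNW',80,48),('rimSW',40,208),('ring',80,155),('V',118,158),('price',260,378),('shakertop',715,235)]: q(n,u,v)
E
```

```text
table 347.25957446808513 145.2 [ 0.702 -0.078 -0.002]
table 251.51489361702127 196.3 [ 0.538  0.241 -0.001]
floor 257.8978723404256 155.9 [0.665 0.217 0.027]
floor2 262.15319148936175 178.2 [0.591 0.205 0.026]
hoodmid 310.02553191489363 170.8 [0.592 0.062 0.103]
hoodA 289.8127659574468 148.4 [0.663 0.12  0.104]
hoodB 335.5574468085107 155.5 [ 0.638 -0.017  0.101]
hoodC 330.23829787234047 191.6 [0.528 0.004 0.097]
hoodD 282.79148936170213 185.2 [0.554 0.144 0.084]
rimend 232.3659574468085 160.1 [0.642 0.297 0.066]
rimNW 236.62127659574466 144.8 [0.699 0.285 0.042]
rimSW 228.11063829787233 178.9 [0.597 0.316 0.003]
ring 236.62127659574466 167.6 [0.626 0.286 0.033]
V 244.70638297872338 168.2 [0.62  0.26  0.044]
price 274.91914893617025 215.0 [0.472 0.168 0.021]
shakertop 371.72765957446813 184.6 [ 0.548 -0.122  0.09 ]
```

```bash
python3 -m inch '[{"x":0.05,"y":0.03,"z":0.05,"az":0.1},{"x":0.1,"y":0.06,"z":0.1,"az":0.2},{"x":0.2,"y":0.3,"z":0.12,"az":0.5},{"x":0.2,"y":0.3,"z":0.12,"az":0.5},{"x":0.2,"y":0.3,"z":0.12,"az":0.5},{"x":0.2,"y":0.3,"z":0.12,"az":0.5},{"x":0.377,"y":0.887,"z":0.12,"az":1.065},{"x":0.377,"y":0.887,"z":0.12,"az":1.065},{"x":0.377,"y":0.887,"z":0.12,"az":1.065},{"x":0.377,"y":0.887,"z":0.12,"az":1.065},{"x":0.377,"y":0.887,"z":0.12,"az":1.065},{"x":0.377,"y":0.887,"z":0.12,"az":1.065}]'; python3 -c "
from h import *
s=arm.read_state();print(s['clock'],s['eef_pos'],s['ee_rot'],s['q'])"
```

```text
0.1 [ 0.23258467 -0.68622212  0.21784329] [-3.14019507e+00  1.23086665e-04  3.26864654e-01] [ 1.16728817  0.60005569 -0.00252858  1.60003758  0.00178018  0.94290456
 -0.0797782 ]invalid input at $[0]: expected keys x, y, z, ax, ay, az, jaw
```

```bash
python3 -m inch '[{"x":0.05,"y":0.03,"z":0.05,"ax":0,"ay":0,"az":0.1,"jaw":55},{"x":0.1,"y":0.06,"z":0.1,"ax":0,"ay":0,"az":0.2,"jaw":55},{"x":0.2,"y":0.3,"z":0.12,"ax":0,"ay":0,"az":0.5,"jaw":55},{"x":0.2,"y":0.3,"z":0.12,"ax":0,"ay":0,"az":0.5,"jaw":55},{"x":0.2,"y":0.3,"z":0.12,"ax":0,"ay":0,"az":0.5,"jaw":55},{"x":0.2,"y":0.3,"z":0.12,"ax":0,"ay":0,"az":0.5,"jaw":55},{"x":0.377,"y":0.887,"z":0.12,"ax":0,"ay":0,"az":1.065,"jaw":55},{"x":0.377,"y":0.887,"z":0.12,"ax":0,"ay":0,"az":1.065,"jaw":55},{"x":0.377,"y":0.887,"z":0.12,"ax":0,"ay":0,"az":1.065,"jaw":55},{"x":0.377,"y":0.887,"z":0.12,"ax":0,"ay":0,"az":1.065,"jaw":55},{"x":0.377,"y":0.887,"z":0.12,"ax":0,"ay":0,"az":1.065,"jaw":55},{"x":0.377,"y":0.887,"z":0.12,"ax":0,"ay":0,"az":1.065,"jaw":55}]'; python3 -c "
from h import *
s=arm.read_state();print(s['clock'],s['eef_pos'],s['ee_rot'],s['q'])"
```

```text
clock: 1.6
eef_pos: [0.5307, -0.0539, 0.3368]
ee_rot: [3.142, 0.0, 1.391]
ft_force: [1.0, 0.5, 1.4]
finger_gap: 0.051
1.6 [ 0.53071552 -0.05389858  0.33684366] [3.14158944e+00 2.51731680e-04 1.39129664e+00] [ 0.35631623  0.27429637 -0.46203363  1.86741187  0.14143436  1.03192399
 -0.34313496]
```

```bash
python3 -m inch '[{"x":0.08,"y":0.24,"z":0.0,"ax":0,"ay":0,"az":0,"jaw":55},{"x":0.08,"y":0.24,"z":0.0,"ax":0,"ay":0,"az":0,"jaw":55},{"x":0.08,"y":0.24,"z":0.0,"ax":0,"ay":0,"az":0,"jaw":55},{"x":0.08,"y":0.24,"z":0.0,"ax":0,"ay":0,"az":0,"jaw":55},{"x":0.08,"y":0.24,"z":0.0,"ax":0,"ay":0,"az":0,"jaw":55},{"x":0.08,"y":0.24,"z":0.0,"ax":0,"ay":0,"az":0,"jaw":55},{"x":0.08,"y":0.24,"z":0.0,"ax":0,"ay":0,"az":0,"jaw":55}]'; python3 - <<'E'
from h import *
s=arm.read_state();print(s['clock'],s['eef_pos'],s['ee_rot'],s['q'])
p,d=arm.capture('wrist');cv2.imwrite('pics/w1.png',p);np.save('pics/w1.npy',d)
np.save('pics/w1pose.npy',np.r_[s['eef_pos'],s['ee_rot']])
cv2.imwrite('pics/w1b.png',cv2.resize(p,(800,600),interpolation=cv2.INTER_CUBIC))
E
```

```text
clock: 2.48
eef_pos: [0.6106, 0.1824, 0.3368]
ee_rot: [3.142, 0.001, 1.39]
ft_force: [0.1, -0.3, 0.0]
finger_gap: 0.0507
2.475 [0.61056032 0.18241484 0.33676975] [3.14158704e+00 1.13044911e-03 1.38969266e+00] [-0.03934811  0.42677835 -0.50150757  1.64813171  0.22340358  1.12464517
 -0.78123333]
```

View pics/w1b.png

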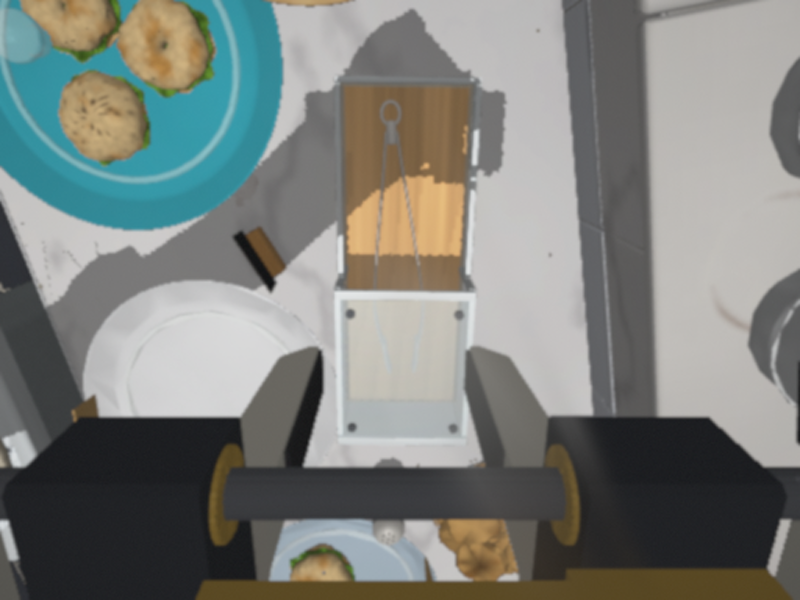

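```bash
cat >> h.py <<'E'
def wray(pose,u,v):
    c=arm.get_calibration('wrist');f,cx,cy=K(c);T=c['tool_from_camera']
    M=R.from_euler('xyz',pose[3:]).as_matrix()
    o=pose[:3]+M@T[:3,3]; d=M@T[:3,:3]@np.array([(u-cx)/f,(v-cy)/f,1.]);return o,d
def watz(pose,u,v,z):
    o,d=wray(pose,u,v);return o+d*(z-o[2])/d[2]
E
python3 - <<'E'
from h import *
p=cv2.imread('pics/w1.png')
a=cv2.resize(p[45:190,205:315],None,fx=4,fy=4,interpolation=cv2.INTER_CUBIC)
b=cv2.resize(p[175:290,205:315],None,fx=4,fy=4,interpolation=cv2.INTER_CUBIC)
o=np.zeros((580,800,3),np.uint8);o[:,:440]=a;o[:460,440:800]=b[:,:360]
cv2.imwrite('pics/w1c.png',o)
d=np.load('pics/w1.npy');pose=np.load('pics/w1pose.npy')
for u,v in [(230,130),(280,130),(290,145),(258,250),(235,280),(330,120)]:
    o,dd=wray(pose,u,v);print(u,v,(o+dd*d[v,u]).round(4))
E
```

```text
230 130 [0.5808 0.205  0.0254]
280 130 [0.6533 0.1919 0.0264]
290 145 [0.6646 0.167  0.0256]
258 250 [0.5929 0.0446 0.1021]
235 280 [0.5518 0.0025 0.1011]
330 120 [ 0.7331  0.189  -0.0008]
```

View pics/w1c.png

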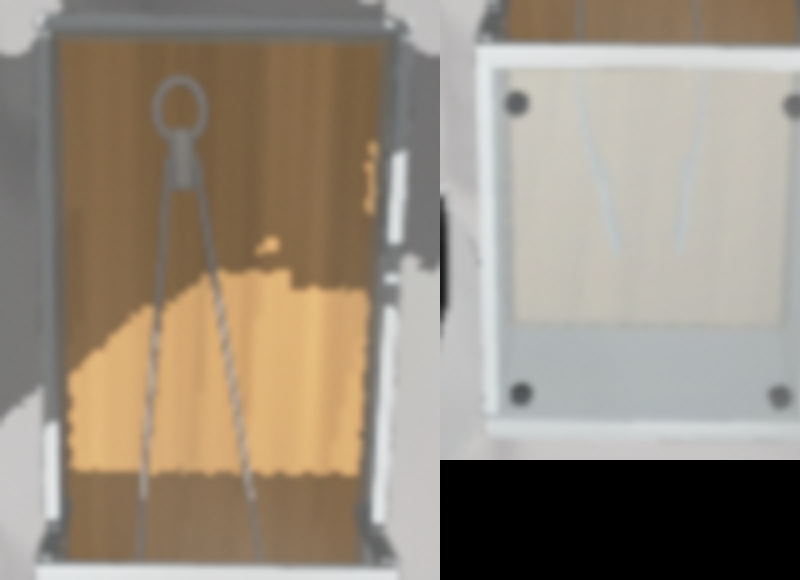

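```bash
python3 - <<'E'
from h import *
pose=np.load('pics/w1pose.npy')
def L(X,Y,z): return watz(pose,205+X/4-.4,45+Y/4-.4,z)
def Rr(X,Y,z): return watz(pose,205+(X-440)/4-.4,175+Y/4-.4,z)
b=.020
e1=L(38,20,b+.05);e2=L(402,22,b+.05);h1=L(38,566,b+.082);h2=L(396,566,b+.082);f1=Rr(488,434,b+.082)
for n,v in dict(e1=e1,e2=e2,h1=h1,h2=h2,f1=f1).items(): print(n,v.round(4))
print('len end->hoodedge',np.linalg.norm(((e1+e2)/2-(h1+h2)/2)[:2]),'w',np.linalg.norm(e1-e2),np.linalg.norm(h1-h2),'hoodlen',np.linalg.norm(h1-f1))
for n,a,c in (('left',f1,h1),('lefth-e',h1,e1),('righth-e',h2,e2)):
    d=c-a;print(n,np.degrees(np.arctan2(-d[0],d[1])))
for z in (b+.020,b+.034):
    r=L(180,76,z);t1=Rr(616,250,z);t2=Rr(682,250,z);t=(t1+t2)/2
    a1=L(143,500,z);a2=L(252,500,z);j=L(182,150,z)
    print(z,r.round(4),t.round(4),'len',np.linalg.norm(r-t),'mid',((r+t)/2).round(4),'yaw',np.degrees(np.arctan2(-(r-t)[0],(r-t)[1])),'a',((a1+a2)/2).round(4),np.linalg.norm(a1-a2),j.round(4))
E
```

```text
e1 [0.5854 0.3119 0.07  ]
e2 [0.6967 0.2909 0.07  ]
h1 [0.5528 0.1469 0.102 ]
h2 [0.6677 0.1258 0.102 ]
f1 [0.5249 0.0028 0.102 ]
len end->hoodedge 0.1678965098668087 w 0.11330633701525329 0.1168018949867825 hoodlen 0.14672529054147618
left -10.974951293040998
lefth-e -11.167600900654735
righth-e -9.974886798667233
0.04 [0.626  0.2894 0.04  ] [0.5902 0.0334 0.04  ] len 0.2584565415766972 mid [0.6081 0.1614 0.04  ] yaw -7.960609207714466 a [0.6054 0.1431 0.04  ] 0.040410285141675564 [0.6223 0.2659 0.04  ]
0.054000000000000006 [0.6259 0.2887 0.054 ] [0.5912 0.0404 0.054 ] len 0.2506480394303221 mid [0.6086 0.1645 0.054 ] yaw -7.960609207714454 a [0.606  0.1468 0.054 ] 0.039189407556842734 [0.6224 0.2659 0.054 ]
```

```bash
python3 -m inch '[{"x":0.0045,"y":0.0285,"z":-0.06,"ax":0,"ay":0,"az":0.042,"jaw":42},{"x":0.0045,"y":0.0285,"z":-0.12,"ax":0,"ay":0,"az":0.042,"jaw":42},{"x":0.0045,"y":0.0285,"z":-0.18,"ax":0,"ay":0,"az":0.042,"jaw":42},{"x":0.0045,"y":0.0285,"z":-0.22,"ax":0,"ay":0,"az":0.042,"jaw":42},{"x":0.0045,"y":0.0285,"z":-0.24,"ax":0,"ay":0,"az":0.042,"jaw":42},{"x":0.0045,"y":0.0285,"z":-0.24,"ax":0,"ay":0,"az":0.042,"jaw":42},{"x":0.0045,"y":0.0285,"z":-0.24,"ax":0,"ay":0,"az":0.042,"jaw":42}]'; python3 - <<'E'
from h import *
s=arm.read_state();print(s['clock'],s['eef_pos'],s['ee_rot'],s['q'])
p,d=arm.capture('wrist');cv2.imwrite('pics/w2.png',p);np.save('pics/w2.npy',d)
np.save('pics/w2pose.npy',np.r_[s['eef_pos'],s['ee_rot']])
cv2.imwrite('pics/w2b.png',cv2.resize(p,(800,600),interpolation=cv2.INTER_CUBIC))
E
```

```text
clock: 3.4
eef_pos: [0.6161, 0.2131, 0.0987]
ee_rot: [3.139, -0.001, 1.433]
ft_force: [-0.3, 0.4, 0.6]
finger_gap: 0.0392
3.4 [0.61614446 0.21308383 0.09867763] [ 3.13934172e+00 -1.21308840e-03  1.43334022e+00] [-0.15474906  0.68211336 -0.41121105  1.85320222  0.40881596  0.68760487
 -0.94099002]
```

View pics/w2b.png

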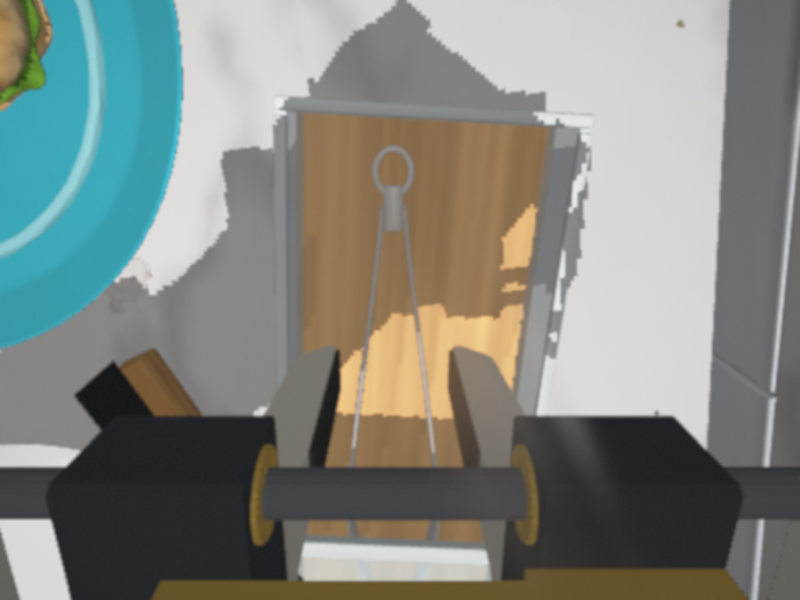

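```bash
python3 -m inch '[{"x":0,"y":0,"z":-0.03,"ax":0,"ay":0,"az":0,"jaw":42},{"x":0,"y":0,"z":-0.055,"ax":0,"ay":0,"az":0,"jaw":42},{"x":0,"y":0,"z":-0.066,"ax":0,"ay":0,"az":0,"jaw":42},{"x":0,"y":0,"z":-0.066,"ax":0,"ay":0,"az":0,"jaw":42},{"x":0,"y":0,"z":-0.066,"ax":0,"ay":0,"az":0,"jaw":42}]'
```

```text
clock: 4.08
eef_pos: [0.6158, 0.2132, 0.0321]
ee_rot: [3.14, -0.001, 1.434]
ft_force: [0.6, 0.4, -0.1]
finger_gap: 0.039
```

```bash
python3 -m inch '[{"x":0,"y":0,"z":-0.002,"ax":0,"ay":0,"az":0,"jaw":42},{"x":0,"y":0,"z":-0.002,"ax":0,"ay":0,"az":0,"jaw":20},{"x":0,"y":0,"z":-0.002,"ax":0,"ay":0,"az":0,"jaw":0},{"x":0,"y":0,"z":-0.002,"ax":0,"ay":0,"az":0,"jaw":0},{"x":0,"y":0,"z":-0.002,"ax":0,"ay":0,"az":0,"jaw":0},{"x":0,"y":0,"z":-0.002,"ax":0,"ay":0,"az":0,"jaw":0}]' 60; python3 - <<'E'
from h import *
s=arm.read_state();print(s['clock'],s['eef_pos'],s['ee_rot'],s['ft_force'],s['wrist_torque'])
E
```

```text
clock: 4.82
eef_pos: [0.6152, 0.2129, 0.029]
ee_rot: [3.141, -0.0, 1.434]
ft_force: [0.7, 0.1, 2.9]
finger_gap: 0.0245
4.825 [0.61524077 0.21286802 0.029026  ] [ 3.14130024e+00 -1.82661832e-05  1.43381220e+00] [0.69904353 0.06429202 2.86081305] [-0.15851374 -0.17266201  0.01267353]
```

```bash
python3 -m inch '[{"x":-0.0001,"y":-0.0005,"z":0.011,"ax":0.0565,"ay":-0.0078,"az":0,"jaw":0},{"x":-0.0002,"y":-0.0015,"z":0.022,"ax":0.112,"ay":-0.0154,"az":0,"jaw":0},{"x":-0.0004,"y":-0.0031,"z":0.0325,"ax":0.1684,"ay":-0.0232,"az":0,"jaw":0},{"x":-0.0007,"y":-0.0053,"z":0.0435,"ax":0.2249,"ay":-0.031,"az":0,"jaw":0},{"x":-0.0007,"y":-0.0053,"z":0.0435,"ax":0.2249,"ay":-0.031,"az":0,"jaw":0},{"x":-0.0007,"y":-0.0053,"z":0.0435,"ax":0.2249,"ay":-0.031,"az":0,"jaw":0}]' 60;  python3 - <<'E'
from h import *
s=arm.read_state();print(s['clock'],s['eef_pos'],s['ee_rot'],s['ft_force'],s['wrist_torque'])
p,d=arm.capture('wrist');q,e=arm.capture('side')
o=np.zeros((600,800,3),np.uint8);o[:300,:400]=cv2.resize(p,(400,300))
o[:300,400:]=cv2.resize(q[110:260,170:370],(400,300),interpolation=cv2.INTER_CUBIC)
o[300:,:600]=cv2.resize(q[120:240,190:310],(600,300),interpolation=cv2.INTER_CUBIC)
cv2.imwrite('pics/t1.png',o)
E
```

```text
clock: 5.58
eef_pos: [0.6142, 0.2078, 0.072]
ee_rot: [-3.141, -0.226, 1.434]
ft_force: [0.0, 0.3, -1.0]
finger_gap: 0.0247
5.575 [0.61423529 0.20779448 0.07202512] [-3.14111743 -0.22622979  1.43375194] [ 0.04591962  0.27264658 -1.03373434] [-0.17823268 -0.07092449 -0.0125405 ]
```

View pics/t1.png

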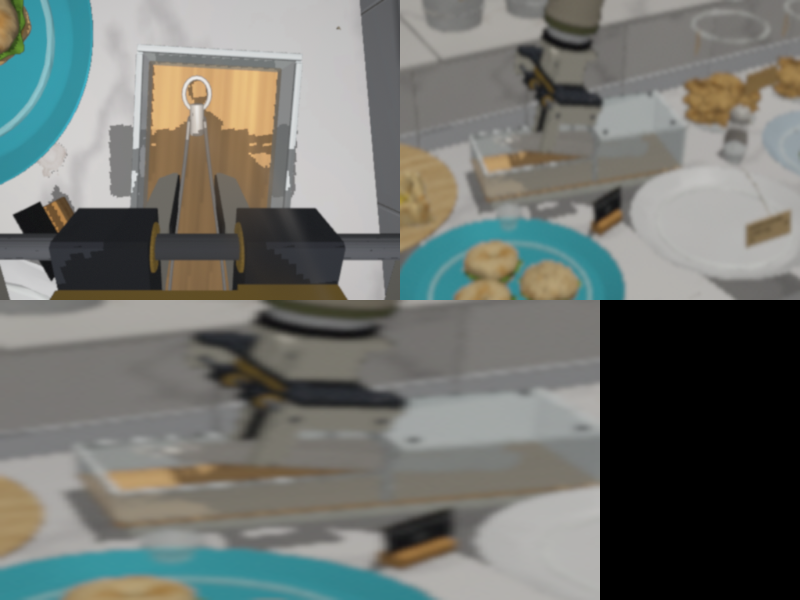

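```bash
python3 -m inch '[{"x":0.0027,"y":0.0193,"z":0.0045,"ax":0,"ay":0,"az":0,"jaw":0},{"x":0.0053,"y":0.0386,"z":0.009,"ax":0,"ay":0,"az":0,"jaw":0},{"x":0.008,"y":0.0579,"z":0.0135,"ax":0,"ay":0,"az":0,"jaw":0}]' 60;  python3 - <<'E'
from h import *
s=arm.read_state();print(s['clock'],s['eef_pos'],s['ee_rot'],s['ft_force'],s['wrist_torque'])
p,d=arm.capture('wrist');cv2.imwrite('pics/w3.png',p)
pose=np.r_[s['eef_pos'],s['ee_rot']]
cv2.imwrite('pics/w3b.png',cv2.resize(p,(800,600)))
E
```

```text
clock: 6.05
eef_pos: [0.6224, 0.2683, 0.0865]
ee_rot: [3.141, -0.228, 1.436]
ft_force: [0.1, -0.1, -1.2]
finger_gap: 0.0246
6.05 [0.6223831  0.26825902 0.08651113] [ 3.14118785 -0.2277923   1.43553691] [ 0.10120325 -0.05098667 -1.22630904] [-0.21405297 -0.00897734  0.07049849]
```

View pics/w3b.png

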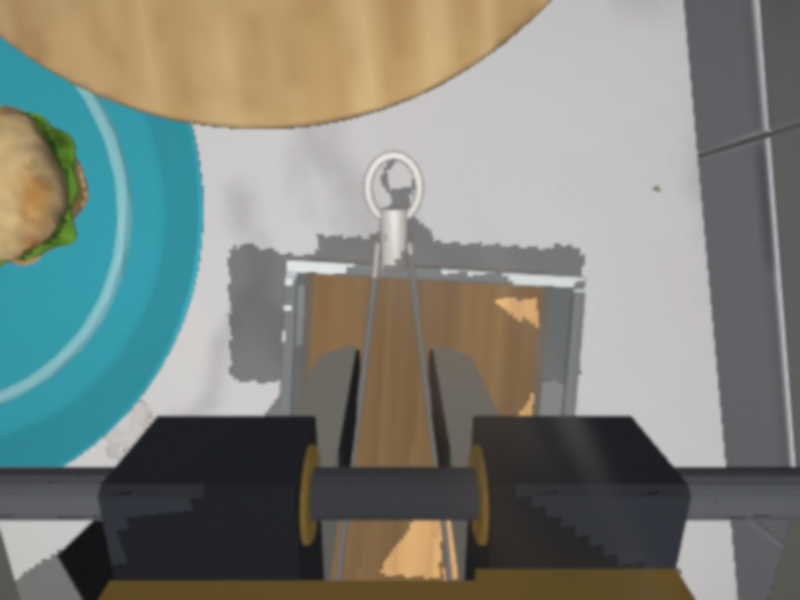

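Going well: ring at (394,185) has passed over the end wall, no contact force, ring fixed in the hand. Continue along the axis.

```bash
python3 -m inch '[{"x":0.0027,"y":0.0193,"z":0.0045,"ax":0,"ay":0,"az":0,"jaw":0},{"x":0.0053,"y":0.0386,"z":0.009,"ax":0,"ay":0,"az":0,"jaw":0},{"x":0.008,"y":0.0579,"z":0.0135,"ax":0,"ay":0,"az":0,"jaw":0},{"x":0.0107,"y":0.0775,"z":0.018,"ax":0,"ay":0,"az":0,"jaw":0},{"x":0.012,"y":0.087,"z":0.0203,"ax":0,"ay":0,"az":0,"jaw":0},{"x":0.012,"y":0.087,"z":0.0203,"ax":0,"ay":0,"az":0,"jaw":0}]' 60;  python3 - <<'E'
from h import *
s=arm.read_state();print(s['clock'],s['eef_pos'],s['ee_rot'],s['ft_force'],s['wrist_torque'],s['q'])
p,d=arm.capture('side');q,e=arm.capture('top')
o=np.zeros((600,800,3),np.uint8)
o[:,:400]=cv2.resize(q[100:240,220:313],(400,600),interpolation=cv2.INTER_CUBIC)
o[:300,400:]=cv2.resize(p[110:260,170:370],(400,300),interpolation=cv2.INTER_CUBIC)
cv2.imwrite('pics/t2.png',o);cv2.imwrite('pics/top2.png',q)
E
```

```text
clock: 6.85
eef_pos: [0.6342, 0.3534, 0.1063]
ee_rot: [3.141, -0.227, 1.435]
ft_force: [-0.2, -0.5, -1.0]
finger_gap: 0.0247
6.85 [0.63419838 0.35339052 0.10628412] [ 3.14147514 -0.22724845  1.43486448] [-0.1908713  -0.52989772 -0.95071888] [-0.219786   -0.03701859 -0.0086571 ] [-0.16748628  0.7390232  -0.53944608  1.77175348  0.33131483  0.57992751
 -0.96008874]
```

View pics/t2.png

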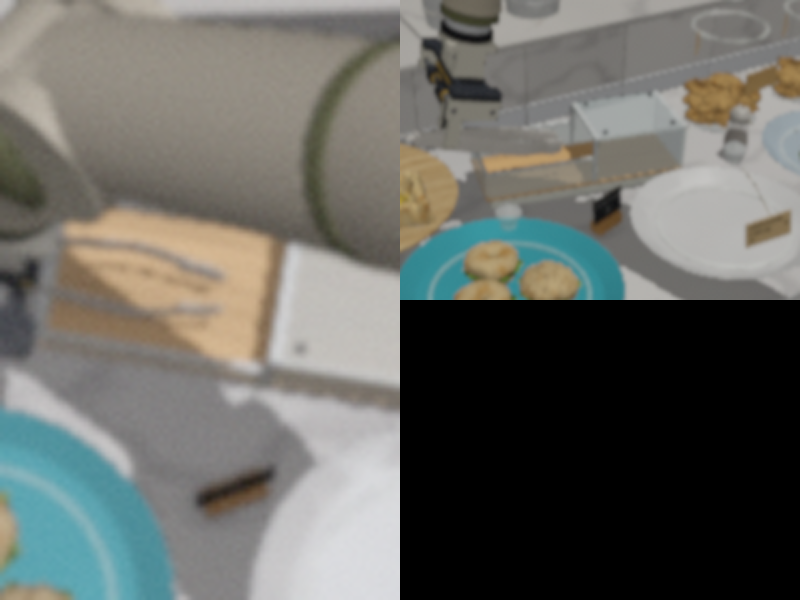

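View pics/top2.png

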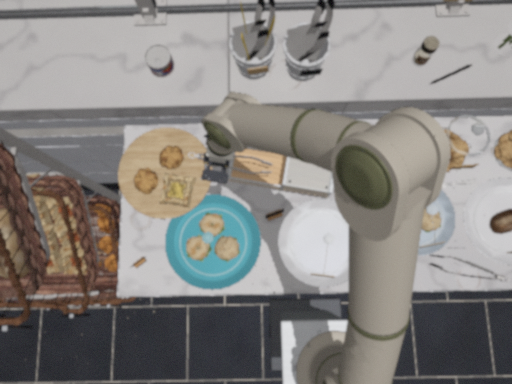

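```bash
python3 -m inch '[{"x":0,"y":0,"z":0.025,"ax":0,"ay":0,"az":0,"jaw":0},{"x":0,"y":0,"z":0.055,"ax":0,"ay":0,"az":0,"jaw":0},{"x":0,"y":0,"z":0.085,"ax":0,"ay":0,"az":0,"jaw":0},{"x":0,"y":0,"z":0.1,"ax":-0.056,"ay":0.0077,"az":0,"jaw":0},{"x":-0.001,"y":-0.01,"z":0.1,"ax":-0.112,"ay":0.0155,"az":0,"jaw":0},{"x":-0.003,"y":-0.03,"z":0.1,"ax":-0.169,"ay":0.0233,"az":0,"jaw":0},{"x":-0.005,"y":-0.055,"z":0.1,"ax":-0.225,"ay":0.031,"az":0,"jaw":0},{"x":-0.008,"y":-0.085,"z":0.1,"ax":-0.225,"ay":0.031,"az":0,"jaw":0},{"x":-0.011,"y":-0.115,"z":0.098,"ax":-0.225,"ay":0.031,"az":0,"jaw":0},{"x":-0.013,"y":-0.138,"z":0.095,"ax":-0.225,"ay":0.031,"az":0,"jaw":0},{"x":-0.015,"y":-0.153,"z":0.092,"ax":-0.225,"ay":0.031,"az":0,"jaw":0},{"x":-0.015,"y":-0.156,"z":0.092,"ax":-0.225,"ay":0.031,"az":0,"jaw":0}]' 60
python3 -m inch '[{"x":0,"y":0,"z":0,"ax":0,"ay":0,"az":0,"jaw":0},{"x":0,"y":0,"z":0,"ax":0,"ay":0,"az":0,"jaw":0},{"x":0,"y":0,"z":0,"ax":0,"ay":0,"az":0,"jaw":0}]' 60
python3 - <<'E'
from h import *
s=arm.read_state();print(s['clock'],s['eef_pos'],s['ee_rot'],s['ft_force'],s['wrist_torque'],s['qd'])
w,_=arm.capture('wrist');np.save('pics/w4.npy',_);p,d=arm.capture('side');q,e=arm.capture('top')
np.save('pics/w4pose.npy',np.r_[s['eef_pos'],s['ee_rot']]);cv2.imwrite('pics/w4.png',w)
o=np.zeros((600,800,3),np.uint8)
o[:300,:400]=cv2.resize(w,(400,300))
o[:300,400:]=cv2.resize(p[90:240,170:370],(400,300),interpolation=cv2.INTER_CUBIC)
o[300:,:400]=cv2.resize(q[100:250,200:400],(400,300),interpolation=cv2.INTER_CUBIC)
o[300:,400:]=cv2.resize(p,(400,300))
cv2.imwrite('pics/t3.png',o)
E
```

```text
clock: 8.45
eef_pos: [0.6193, 0.1952, 0.1979]
ee_rot: [-3.141, 0.001, 1.433]
ft_force: [0.8, 0.4, -0.6]
finger_gap: 0.0246
clock: 8.82
eef_pos: [0.6193, 0.1974, 0.1982]
ee_rot: [3.142, -0.0, 1.435]
ft_force: [0.6, -0.1, -1.4]
finger_gap: 0.0246
8.825 [0.61933494 0.19735151 0.19821351] [ 3.14152776e+00 -2.90533114e-04  1.43487672e+00] [ 0.56710062 -0.14188375 -1.37607398] [ 0.06221441 -0.10567953  0.01544574] [ 2.78052513e-03 -1.82447385e-05  4.27776142e-03  9.52143664e-04
 -6.10366275e-04  3.06011885e-04  5.19053921e-04]
```

View pics/t3.png

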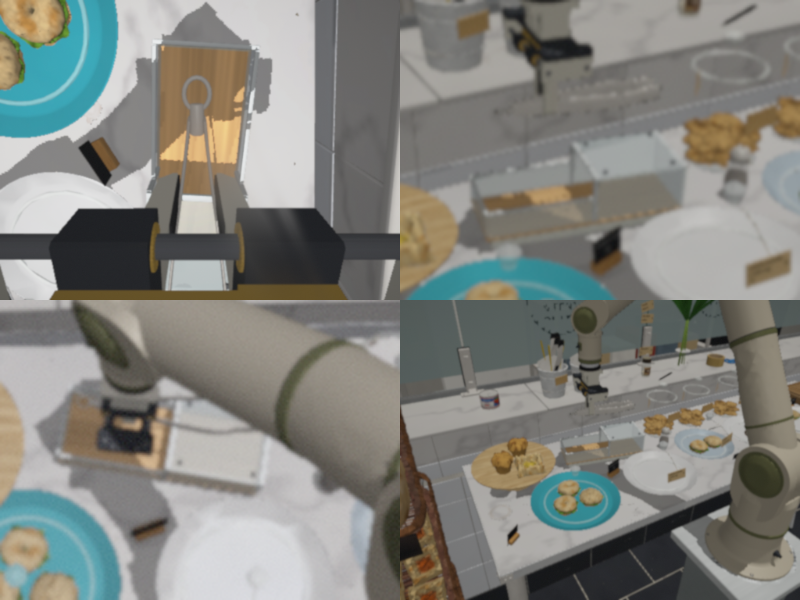

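```bash
python3 - <<'E'
from h import *
pose=np.load('pics/w4pose.npy');d=np.load('pics/w4.npy')
P=[]
for v in range(90,200):
    for u in range(225,285):
        if d[v,u]>0:
            o,r=wray(pose,u,v);X=o+r*d[v,u]
            if X[2]>.15: P.append(X)
P=np.array(P);print(len(P))
a=np.array([.1365,.9906]);t=(P[:,:2]-pose[:2])@a
for lo in np.arange(0.0,.1,.01):
    m=(t>lo)&(t<lo+.01)
    if m.sum()>3: print(lo.round(3),m.sum(),np.percentile(P[m,2],[10,50,90]).round(4))
p,d=arm.capture('side')
for v in range(120,175):
    for u in range(215,305):
        if d[v,u]>0:
            X=atd('side',u,v,d[v,u])
            t=(X[:2]-pose[:2])@a
            l=(X[:2]-pose[:2])@np.array([.9906,-.1365])
            if abs(l)<.035 and .15<X[2]<.26 and t<-.04: print(u,v,(t*1000).round(),(l*1000).round(),X[2].round(3)) if (u%4==0) else 0
E
```

```text
Traceback (most recent call last):
  File "h.py", line 15, in wray
    c=arm.get_calibration('wrist');f,cx,cy=K(c);T=c['tool_from_camera']
ValueError: time passes only in moves, steps and waits
```

```bash
sed -i "s/arm.get_calibration(/cal(/" h.py; cat >> h.py <<'E'
import functools
@functools.lru_cache(None)
def cal(n): return arm.get_calibration(n)
E
python3 - <<'E'
from h import *
s=arm.read_state();print(s['clock'],s['eef_pos'])
pose=np.load('pics/w4pose.npy');d=np.load('pics/w4.npy')
p,e=arm.capture('side')
P=[]
for v in range(90,200):
    for u in range(225,285):
        if d[v,u]>0:
            o,r=wray(pose,u,v);X=o+r*d[v,u]
            if X[2]>.15: P.append(X)
P=np.array(P);print(len(P))
a=np.array([.1365,.9906]);t=(P[:,:2]-pose[:2])@a
for lo in np.arange(0.0,.1,.01):
    m=(t>lo)&(t<lo+.01)
    if m.sum()>3: print(lo.round(3),m.sum(),np.percentile(P[m,2],[10,50,90]).round(4))
Q=[]
for v in range(110,185):
    for u in range(210,315):
        if e[v,u]>0:
            X=atd('side',u,v,e[v,u]);q=X[:2]-pose[:2]
            t=q@a;l=q@np.array([.9906,-.1365])
            if abs(l)<.04 and .15<X[2]<.26 and t<-.02: Q.append((t,l,X[2]))
Q=np.array(Q);print(len(Q))
for lo in np.arange(-.2,-.02,.02):
    m=(Q[:,0]>lo)&(Q[:,0]<lo+.02)
    if m.sum()>2: print(lo.round(3),m.sum(),np.percentile(Q[m,2],[10,50,90]).round(4))
E
```

```text
8.975 [0.61933218 0.1968784  0.19816853]
1746
0.02 17 [0.2104 0.2153 0.2174]
0.03 187 [0.2135 0.2167 0.2177]
0.04 506 [0.2098 0.2115 0.217 ]
0.05 495 [0.2076 0.2104 0.212 ]
0.06 285 [0.207  0.2079 0.2091]
0.07 256 [0.2072 0.2081 0.2089]
648
-0.2 4 [0.2107 0.2135 0.2171]
-0.18 67 [0.2022 0.2127 0.2217]
-0.16 88 [0.202  0.2117 0.2206]
-0.14 82 [0.2004 0.2099 0.2189]
-0.12 89 [0.2006 0.2101 0.2194]
-0.1 87 [0.2004 0.2101 0.2193]
-0.08 79 [0.2013 0.2115 0.219 ]
-0.06 86 [0.2011 0.2115 0.2198]
-0.04 66 [0.2008 0.2115 0.2195]
```

```bash
python3 - <<'E'
from h import *
p,e=arm.capture('side');o=cv2.imread('pics/side0.png')
for n,(x0,x1,y0,y1) in dict(price=(262,286,200,232),shaker=(328,348,160,195)).items():
    t=o[y0:y1,x0:x1];r=cv2.matchTemplate(p[y0-8:y1+8,x0-8:x1+8],t,cv2.TM_CCOEFF_NORMED)
    _,m,_,l=cv2.minMaxLoc(r);print(n,m,np.array(l)-8)
s=arm.read_state();print(s['clock'],s['eef_pos'],s['finger_gap'],s['ft_force'],abs(s['qd']).max())
arm.sign_off()
E
```

```text
price 0.8106627464294434 [0 0]
shaker 0.9997712969779968 [0 0]
9.075 [0.61936727 0.19664724 0.19814706] 0.024565752432087088 [-0.6621081   0.16137509 -0.27352655] 0.0024985533243939042
the job is handed in; nothing more can be done
```

The tongs are out of the case and held level above the hood, and I handed the job in at about 9.1 s. I gripped them across both arms (60 N, 24.6 mm gap) and tilted the ring end up 13°. I then drew them about 147 mm along their own axis, lifted them, levelled them and moved them back over the case.

**Last checks:**
- **Height:** the middle of the tongs is roughly 10.5–11 cm above the top of the hood, and the underside roughly 9.3 cm.
- **Level:** the ring end reads 0.208 m and the tips about 0.212 m from two cameras, so they are level to about 1°.
- **Holding still:** joint speeds were under 0.003 rad/s and the gap was steady.
- **Forces:** at the stops on the way out the measured force was about 1 N, close to the weight of the tongs, so I saw no sign of pressing on the case. I checked force at the stops, not continuously.
- **Bystanders:** in the side camera image the salt shaker and price holder matched their starting positions with no pixel shift. The price holder's match was weaker (0.81, against 1.00 for the shaker), probably because the arm's shadow falls on it.

The only mishaps were software ones: a first move command refused for missing keys, and one script stopped for too many calibration calls. Neither moved the arm.

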